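# Open the right compartment of a round parts box and put a nut away

### The job

Turn the clear lid of the round parts box until the lid's opening lies squarely over the compartment that already holds a hex nut, with no divider showing in the opening. Then drop the loose hex nut from the table through the opening so that it lies in that compartment with the other nut; leave the lid there, let go of everything, and do not disturb the tools and things lying around.

Things in the scene. Friction and masses are not known exactly. Their poses are not given: they have to be found in the camera images.
- parts_box: Round white box, 174 mm across the lid, fixed. Origin: centre of its underside, on the lid's axis; z up. Five equal 72-degree compartments (floor at 4 mm, outer radius 81 mm) between 3 mm dividers, 36 mm high; compartment k is centred 72*k degrees anticlockwise from the box's x axis. Seen through the lid: ferrules (23 mm tubes) in 0, 2, 3; a hex nut in 1 or 4, a 40 mm brass pin in the other.
- compartment_1 (a point): Centre of compartment 1's floor, 52 mm from the box's axis, 4 mm above the table.
- compartment_4 (a point): Centre of compartment 4's floor, 52 mm from the box's axis, 4 mm above the table.
- turn_lid (a joint): Lid angle to the box, rad, anticlockwise from above positive: opening centred over compartment 0 at 0, over 1 at 1.257, over 4 at -1.257. Starts within 0.25 of 0; limits -3.1 and 3.1. Turns with light steady friction (about 0.08 N m) and stays where left. Flat clear lid, top 40 mm above the table, black rim to 42 mm.
- opening (a point): Centre of the lid's only opening, at the lid's top face, 52 mm from the axis, 40 mm above the table; turns with the lid, its x axis points radially outward. The opening is a sector 52 degrees wide (46 mm at this radius) between radii 19 and 76 mm, closed outside by the rim; low black lips along its edges, to 41 mm.
- grip_bar (a point): Middle of the top of the black grip bar on the lid's axis, 74 mm above the table. The bar is 50 mm long, 14 mm thick, stands from 43 to 74 mm above the table and turns with the lid. The point's x axis points to the opening, its y axis runs along the bar: pinch the bar across x.
- loose_nut: The loose steel hex nut lying flat on the table to the right of the box: 24 mm across flats, 28 mm across corners, 13 mm high, with a 14 mm hole, 34 g. Origin: centre of its underside, z up. Its flats face its x axis and every 60 degrees from it.
- stored_nut: An equal hex nut lying in the box under the lid; marks the compartment to open. Origin: centre of its underside.
- marker_1: Felt marker, 124x13x14 mm, lying behind the work; bystander. Origin: centre of its underside.
- screwdriver: Screwdriver with red handle, 180x24x24 mm, lying near the table's front edge; bystander. Origin: centre of its underside.
- handle_blank_b: Light wooden octagonal handle blank, 23x118x19 mm, lying near the front edge in front of the box; bystander. Origin: centre of its underside.

How it is judged (in metres and radians):
On the way, in this order (a step that is already met when the one before it is completed fails the run):
1. the lid's opening lies over the compartment with the stored nut, the loose nut not yet in the box (((horizontal distance between stored_nut and compartment_1 below 0.037 m and horizontal distance between opening and compartment_1 below 0.008 m) or (horizontal distance between stored_nut and compartment_4 below 0.037 m and horizontal distance between opening and compartment_4 below 0.008 m)) and horizontal distance between loose_nut and parts_box above 0.095 m), for 0.2 s.
2. the loose nut lies in that compartment (((horizontal distance between each of stored_nut, loose_nut and compartment_1 below 0.037 m and horizontal distance between opening and compartment_1 below 0.008 m and z of loose_nut in the frame of parts_box below 0.025 m) or (horizontal distance between each of stored_nut, loose_nut and compartment_4 below 0.037 m and horizontal distance between opening and compartment_4 below 0.008 m and z of loose_nut in the frame of parts_box below 0.025 m))), for 0.2 s.
At the end, for the whole second after the job is handed in: The opening is centred within 8 mm (9 degrees) on the compartment holding the stored nut; the loose nut lies in the same compartment, within 37 mm of its centre and with its underside less than 25 mm above the box's underside; nut and lid are at rest (((horizontal distance between each of stored_nut, loose_nut and compartment_1 below 0.037 m and horizontal distance between opening and compartment_1 below 0.008 m and z of loose_nut in the frame of parts_box below 0.025 m) or (horizontal distance between each of stored_nut, loose_nut and compartment_4 below 0.037 m and horizontal distance between opening and compartment_4 below 0.008 m and z of loose_nut in the frame of parts_box below 0.025 m)) and linear speed of loose_nut below 0.02 m/s and not (velocity of joint turn_lid above 0.05 rad/s) and not (velocity of joint turn_lid below -0.05 rad/s)); the robot touches nothing.
It fails at once if the marker is moved more than 30 mm (distance of marker_1 from where it was at the start of the episode above 0.03 m).
It fails at once if the screwdriver is moved more than 30 mm (distance of screwdriver from where it was at the start of the episode above 0.03 m).
It fails at once if the handle blank is moved more than 30 mm (distance of handle_blank_b from where it was at the start of the episode above 0.03 m).
It also fails if it takes over 48 s, if anything falls off the work surface, if the arm or the gripper's body presses on something with over 40 N, if the wrist force passes 120 N, or if a joint passes its speed limit or range.

### The arm

A 6-joint arm with a two-finger parallel gripper is mounted at the origin on a cart in front of the work surface, level with it; the furniture and walls round the work are solid. World frame = base frame: x ahead of the robot, y to its left, z up, the work surface at z = 0. Lengths are in mm, angles in rad, forces in N, time in s.
With the tool pointing down it reaches from about 300 to 875 mm from the base axis. Payload 4.2 kg.
Tool frame: the origin (TCP) lies between the finger pads; the fingertips stand 17 mm ahead of it and the grasp point (between the pads) lies 2 mm behind it; z points along the fingers, y is the direction in which the jaws open and shut (so a half turn about z gives the same grasp; the last joint's range is limited). The gripper opens to 85 mm and grips with 20 to 120 N. Pads are 22 mm wide; open, the fingers measure 114 mm over their backs; the gripper's body (76 mm by 85 mm) begins 54 mm behind the grasp point. The pads swing forward as they close: fully open they stand 13 mm farther back than shut.
Start: joints at [-1.178, 0.32, 1.565, -0, 1.257, -0.02], TCP at [230.68, -526.713, 248.338] pointing down, gripper open.
Joint ranges: [-3.11, 3.11], [-0.84, 2.01], [0.21, 2.61], [-1.34, 4.49], [0.05, 2.63], [-2.56, 2.56]. Speed limits (rad/s): [2.57, 2.57, 3.14, 3.14, 3.14, 3.14].

### API

Orientations are given as a unit quaternion [w, x, y, z].
In Python, from workcell import ctrl gives the robot as it stands. The module is installed in compiled form; this text tells all that it offers.
- The arm moves only by the tool apply_moves, never from a script. Its argument "motion" is a list of rows, each a list of 7 numbers: the shift along the tool's x, y, z in mm, then the turn, a rotation vector about the tool's x, y, z in rad, then the opening, from 0 (shut) to 1 (fully open). A call has 1 to 10 rows; each row shifts and turns the commanded pose from where the row before left it, along the tool's axes as they then stand; what a row does not reach is not made up. A row lasts 1/10 s, in which the tool goes at most 50 mm and 8.59 degrees, less where a joint would pass 70% of its speed; a pose out of reach is approached as far as the arm can. A call is refused whole if a number of a shift passes 50 or a number of a turn 0.15, either way. A call with a gripper value outside its range is refused whole. The fingers move at their own pace and stop on an object; "force" is the grip in N (left out, the last holds). Time passes only in rows, so rows that do not move let the fingers close. It gives the time, the measured TCP pose, the force and the opening at its end, in the units of the state.
- ctrl.get_state(): the state, without advancing time (a new reading comes with each control period).
- ctrl.get_image(name): name is "side" or "top" or "wrist"; returns a dict with "img" (420x560x3 uint8, red, green, blue), "intrinsics" (3x3 intrinsics, pixels), "R" (3x3) and "t" (3): a world point X has camera coordinates R X + t. Camera axes: x right, y down, z forward; pixel columns grow to the right and rows downward; lengths in mm; the calibration is good to about 2 mm. A picture is of the moment at which its call begins. There is no depth.
- ctrl.sign_off(): hands the job in, once; it reports no verdict.
The state is a dict: "clock": time; "joint_pos": joint angles; "dq": joint speeds; "joint_efforts": joint torques, N m; "position": TCP position; "tool_rot": TCP orientation; "force": force on the tool from outside, world axes, zero at the start; "wrist_torque": the same for the moment, N m; "gripper_width": finger opening in mm.
Only numpy, scipy, OpenCV 4.12 (cv2) and the standard library are available. Lean on these libraries where they do the work, as an engineer would, in place of code of your own. Each camera call takes 0.05 s, during which the arm holds its last target.

## Working session

There is one attempt and no reset: what is moved stays moved. The work goes in short steps, Python scripts to look and compute and a tool call to move; the robot and the scene stay as the last step left them, time stands still between calls to the robot, and variables do not carry over. Pictures are saved under pics/ and viewed, and the job is handed in when it is done.

Besides the shell and the picture viewer there is one more tool, called as name(argument=value, ...), one argument or row to a line, values as JSON. apply_moves: Moves the arm, as the interface text tells. Its arguments: {"type":"object","properties":{"motion":{"type":"array"},"force":{"type":"number"}},"required":["motion"]}

```bash
mkdir -p pics
python3 - <<'E'
from workcell import ctrl
import cv2, pickle
s=ctrl.get_state(); print(s)
for n in ["top","side","wrist"]:
    d=ctrl.get_image(n); cv2.imwrite(f"pics/{n}0.png",d["img"][:,:,::-1]); pickle.dump(d,open(f"pics/{n}0.pkl","wb"))
    print(n,d["intrinsics"].tolist(),d["R"].round(4).tolist(),d["t"].round(1).tolist())
E
```

```text
{'clock': 0.0, 'joint_pos': array([-1.17795703e+00,  3.20315549e-01,  1.56569254e+00,  8.16585787e-06,
        1.25741095e+00, -2.00275012e-02]), 'dq': array([ 0.000153  ,  0.00277214,  0.00095057, -0.00028908,  0.00058665,
        0.00052994]), 'joint_efforts': array([ 2.79668289e-03, -4.15510011e+01, -2.34156615e+01,  5.41993450e-05,
        8.36911466e-03,  5.97942304e-06]), 'position': array([ 230.52531193, -526.26979248,  247.46341033]), 'tool_rot': array([-8.98094250e-04,  9.78768036e-01,  2.04969017e-01, -1.65425038e-04]), 'force': array([-0.2572159 ,  0.98261101,  0.05220945]), 'wrist_torque': array([ 0.00997576,  0.05583051, -0.01458175]), 'gripper_width': 85.43201615912282}
top [[396.5553983764514, 0.0, 282.91575034519883], [0.0, 396.5553983764514, 212.16419476661625], [0.0, 0.0, 1.0]] [[-0.0184, -0.9998, -0.0021], [-0.982, 0.0185, -0.1879], [0.1879, -0.0014, -0.9822]] [47.2, 512.8, 876.7]
side [[456.29964699343685, 0.0, 280.8256530431979], [0.0, 456.29964699343685, 208.46877562874252], [0.0, 0.0, 1.0]] [[0.9988, -0.0495, -0.0031], [-0.0299, -0.5509, -0.834], [0.0395, 0.8331, -0.5517]] [-511.1, 90.1, 1039.6]
wrist [[373.0812050688261, 0.0, 277.0559170809254], [0.0, 373.0812050688261, 207.77762486428713], [0.0, 0.0, 1.0]] [[0.401, -0.9161, -0.0025], [-0.8717, -0.3823, 0.3065], [-0.2817, -0.1207, -0.9519]] [-574.8, -39.7, 381.2]
```

View pics/top0.png

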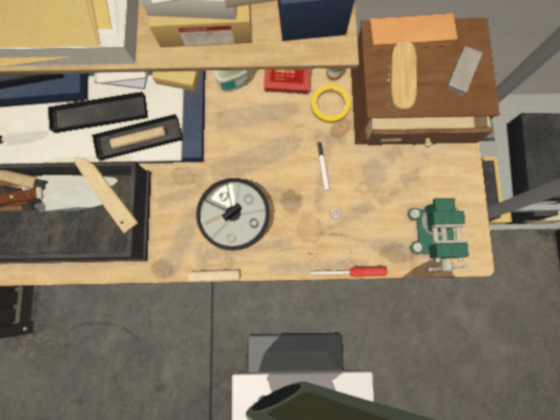

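View pics/side0.png

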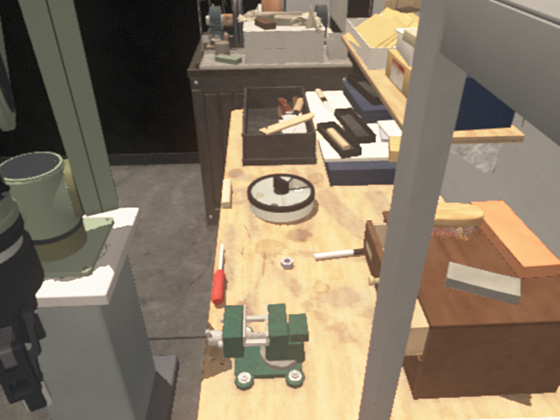

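View pics/wrist0.png

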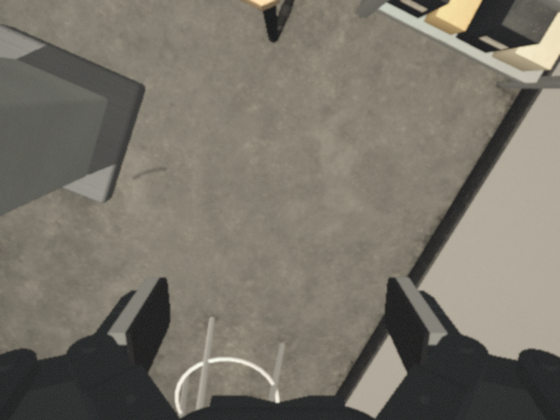

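The top view shows the box around (233,213), the loose nut at (336,214), the marker at (323,165), the screwdriver at (350,271) and the handle blank at (214,275). The wrist camera sees only floor. I'll enlarge the box and nut.

```bash
cat > h.py <<'E'
import numpy as np, cv2, pickle
from workcell import ctrl
def grab(n,tag):
    d=ctrl.get_image(n); cv2.imwrite(f"pics/{n}{tag}.png",d["img"][:,:,::-1]); pickle.dump(d,open(f"pics/{n}{tag}.pkl","wb")); return d
def load(n,tag): return pickle.load(open(f"pics/{n}{tag}.pkl","rb"))
def onz(d,u,v,z):
    K,R,t=d["intrinsics"],d["R"],d["t"]; c=-R.T@t; r=R.T@np.linalg.inv(K)@np.array([u,v,1.]); return c+r*(z-c[2])/r[2]
def proj(d,X):
    X=np.atleast_2d(X); p=(d["R"]@X.T).T+d["t"]; p=p/p[:,2:]; return (d["intrinsics"]@p.T).T[:,:2]
def tri(obs):
    A=[];b=[]
    for d,u,v in obs:
        P=d["intrinsics"]@np.c_[d["R"],d["t"]]
        for i,w in ((0,u),(1,v)):
            r=w*P[2]-P[i]; r=r/np.linalg.norm(r[:3]); A.append(r[:3]); b.append(-r[3])
    x,res,_,_=np.linalg.lstsq(np.array(A),np.array(b),rcond=None); return x,res
def crop(n,tag,x0,y0,w,h,k,out):
    im=cv2.imread(f"pics/{n}{tag}.png")[y0:y0+h,x0:x0+w]; cv2.imwrite(f"pics/{out}.png",cv2.resize(im,None,fx=k,fy=k,interpolation=cv2.INTER_CUBIC))
E
python3 -c "
from h import *
crop('top','0',190,150,170,110,4.7,'c_top0')
crop('side','0',230,160,140,120,5,'c_side0')"
```

```text
(no output)
```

View pics/c_top0.png

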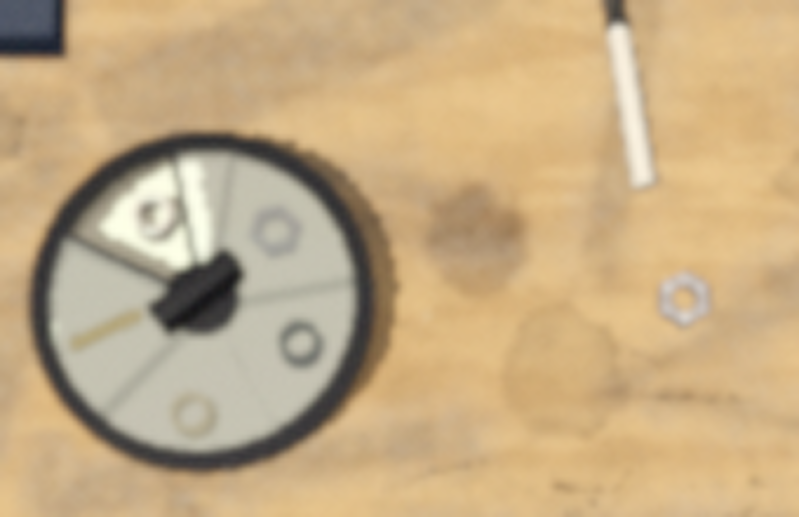

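View pics/c_side0.png

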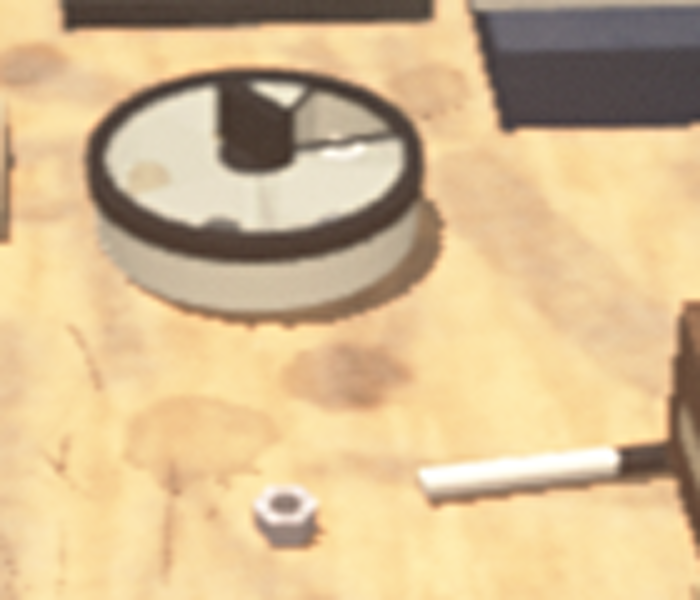

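The stored hex nut is at about (248,199) in the top view, clockwise of the opening. The brass pin is anticlockwise at about (212,220). So the target is compartment 4, and the lid turns about -72°. Next I'll measure the box, the divider and opening angles, and the nut.

```bash
cat > a.py <<'E'
from h import *
T=load('top','0');S=load('side','0')
# rectify top view at z: 
def rect(d,z,cx,cy,half,out,k=3.0):
    n=int(2*half*k); 
    ii,jj=np.meshgrid(np.arange(n),np.arange(n),indexing='ij')
    X=np.stack([cx+half-ii/k, cy+half-jj/k, np.full(ii.shape,float(z))],-1).reshape(-1,3)
    p=proj(d,X).astype(np.float32).reshape(n,n,2)
    o=cv2.remap(d["img"],p[...,0],p[...,1],cv2.INTER_CUBIC)[:,:,::-1]
    cv2.imwrite(f"pics/{out}.png",o); return o
c=onz(T,233,213,41)
print(c, onz(T,336,214,13))
# dark rim mask fit ellipse outer -> from rectified z=42
for z in (42,):
    o=rect(T,z,c[0],c[1],100,'rect_lid')
    g=cv2.cvtColor(o,cv2.COLOR_BGR2GRAY); m=(g<75).astype(np.uint8)
    cs,_=cv2.findContours(m,cv2.RETR_EXTERNAL,cv2.CHAIN_APPROX_NONE); q=max(cs,key=cv2.contourArea)
    print(cv2.minEnclosingCircle(q), cv2.fitEllipse(q))
    (u,v),_,_=cv2.fitEllipse(q); print('centre',c[0]+100-v/3,c[1]+100-u/3)
rect(T,13,*onz(T,336,214,13)[:2],40,'rect_nut',8)
# side rim
im=S["img"]; g=cv2.cvtColor(im,cv2.COLOR_RGB2GRAY)
sub=(g[160:235,240:320]<80).astype(np.uint8); cs,_=cv2.findContours(sub,cv2.RETR_EXTERNAL,cv2.CHAIN_APPROX_NONE); q=max(cs,key=cv2.contourArea); print('side rim box',cv2.boundingRect(q),cv2.fitEllipse(q))
print(proj(S,[[c[0],c[1],42],[c[0],c[1],74]]))
E
python3 a.py
```

```text
[515.2990551  155.08156313  41.        ] [513.50102682 -90.90535899  13.        ]
((301.3724060058594, 301.29119873046875), 257.7020263671875) ((300.9343566894531, 300.7591857910156), (506.25347900390625, 510.7257080078125), 121.26129150390625)
centre 515.0459931690488 154.77011089873656
side rim box (8, 15, 66, 37) ((40.49245834350586, 32.789852142333984), (36.58210372924805, 66.4730453491211), 89.63385009765625)
[[279.18094247 190.55862877]
 [279.11567535 179.67780529]]
```

View pics/rect_lid.png

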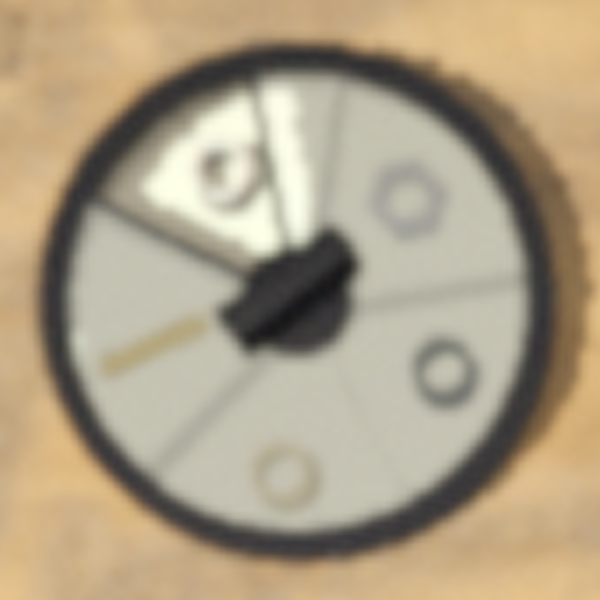

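View pics/rect_nut.png

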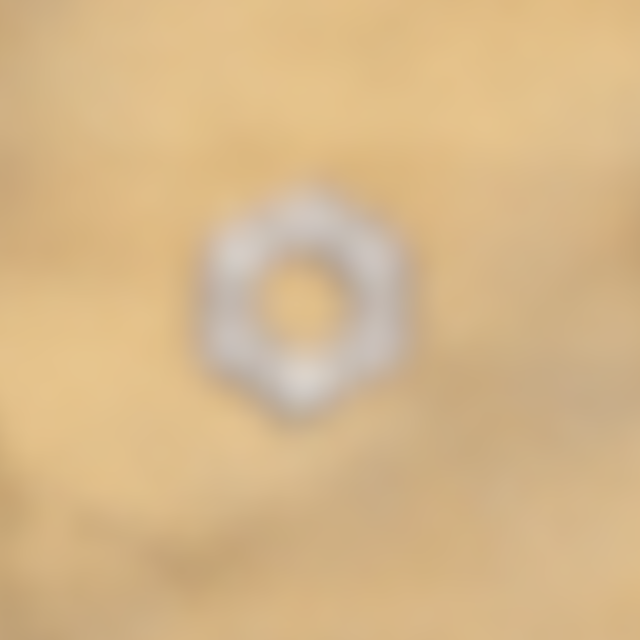

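apply_moves(
  motion=[
    [15,-16,0,0,0,0,1],
    [30,-32,0,0,0,0,1],
    [30,-32,0,0,0,0,1],
    [30,-32,0,0,0,0,1],
    [30,-32,0,0,0,0,1],
    [30,-32,0,0,0,0,1],
    [30,-32,0,0,0,0,1],
    [30,-32,0,0,0,0,1],
    [30,-32,0,0,0,0,1],
    [30,-32,0,0,0,0,1],
  ],
)

```text
clock: 1.15
position: [369.9, -132.2, 248.3]
tool_rot: [0.0, 0.979, 0.205, 0.0]
force: [0.9, -0.4, 0.4]
gripper_width: 85.4
```

apply_moves(
  motion=[
    [30,-32,0,0,0,0,1],
    [30,-32,0,0,0,0,1],
    [30,-32,0,0,0,0,1],
    [30,-32,0,0,0,0,1],
    [30,-32,0,0,0,0,1],
    [30,-32,0,0,0,0,1],
    [15,-16,0,0,0,0,1],
    [0,0,0,0,0,0,1],
    [0,0,0,0,0,0,1],
  ],
)

```text
clock: 2.05
position: [464.5, 134.7, 247.8]
tool_rot: [0.0, 0.979, 0.205, -0.001]
force: [-0.0, 0.1, -0.5]
gripper_width: 85.4
```

Run:
```python
from h import *
grab('wrist','1'); crop('wrist','1',0,0,560,420,1.4,'w1'); print(ctrl.get_state()["position"])
```

```text
[464.40061621 134.18732073 247.9867545 ]
```

View pics/w1.png

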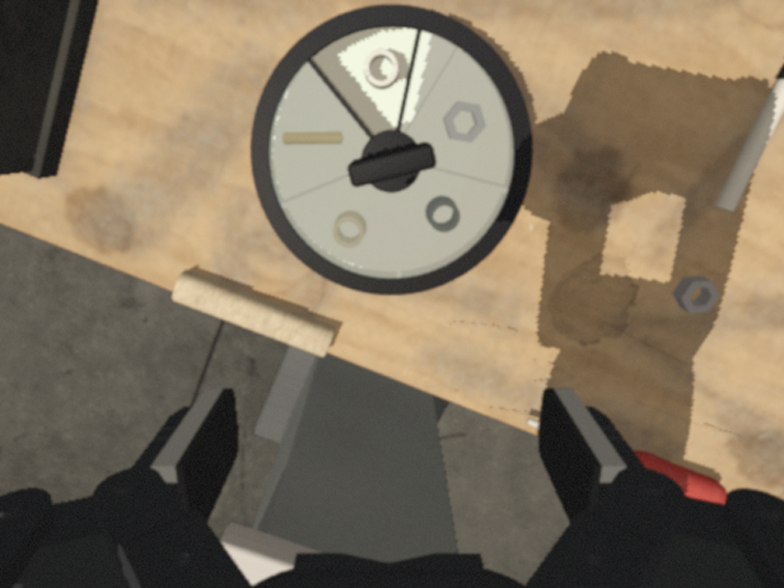

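The wrist picture, shown at 1.4 times, has the lid centred near (391,150) with the bar at (392,163). The stored nut is at (464,121), the ferrule under the opening at (385,68) and the loose nut at (696,294). Now I'll triangulate with the top view.

```bash
cat > b.py <<'E'
from h import *
from a import rect,T
W=load('wrist','1')
cx,cy=515,155
a=rect(W,41,cx,cy,100,'wl41',2.9)
b=rect(W,74,cx,cy,45,'wl74',6.4)
cv2.imwrite('pics/wl.png',np.hstack([cv2.resize(rect(W,41,cx,cy,95,'q',2),(390,390)),cv2.resize(rect(W,74,cx,cy,40,'q',5),(390,390))]))
# rim
def rimc(d,z):
    o=rect(d,z,cx,cy,100,'q',3); g=cv2.cvtColor(o,cv2.COLOR_BGR2GRAY); m=(g<75).astype(np.uint8)
    m=cv2.morphologyEx(m,cv2.MORPH_OPEN,np.ones((5,5)))
    cs,_=cv2.findContours(m,cv2.RETR_EXTERNAL,cv2.CHAIN_APPROX_NONE); q=max(cs,key=cv2.contourArea)
    (u,v),ax,an=cv2.fitEllipse(q); return cx+100-v/3,cy+100-u/3,ax[0]/3,ax[1]/3
for z in (38,42,46): print(z,rimc(W,z),rimc(T,z))
x,res=tri([(W,696/1.4,294/1.4),(T,336,213.5)]); print('nut mid',x,res)
p1=[(W,464/1.4,121/1.4),(T,248.5,199.3)]; print('stored',tri(p1))
p1=[(W,391.5/1.4,164/1.4),(T,231.7,212)]; print('bartop',tri(p1))
E
python3 b.py
```

```text
[515.2990551  155.08156313  41.        ] [513.50102682 -90.90535899  13.        ]
((301.3724060058594, 301.29119873046875), 257.7020263671875) ((300.9343566894531, 300.7591857910156), (506.25347900390625, 510.7257080078125), 121.26129150390625)
centre 515.0459931690488 154.77011089873656
side rim box (8, 15, 66, 37) ((40.49245834350586, 32.789852142333984), (36.58210372924805, 66.4730453491211), 89.63385009765625)
[[279.18094247 190.55862877]
 [279.11567535 179.67780529]]
38 (516.9820353190104, 154.29749552408856, 173.6205851236979, 174.379638671875) (515.8118693033854, 155.27345784505206, 169.4835001627604, 170.9924519856771)
42 (517.2333068847656, 154.43323771158856, 171.5510457356771, 172.29736328125) (515.0461730957031, 154.76663208007812, 168.76326497395834, 170.255615234375)
46 (517.4729309082031, 154.571044921875, 169.47257486979166, 170.19725545247397) (514.2764790852865, 154.26896158854169, 168.0244140625, 169.50759887695312)
nut mid [517.01528737 -92.41732785   4.84371928] [1.35077871]
stored (array([556.90014842, 120.54391488,   6.13405853]), array([5.55060426]))
bartop (array([515.60355632, 155.3197567 ,  55.26925162]), array([2.68738687]))
```

View pics/wl.png

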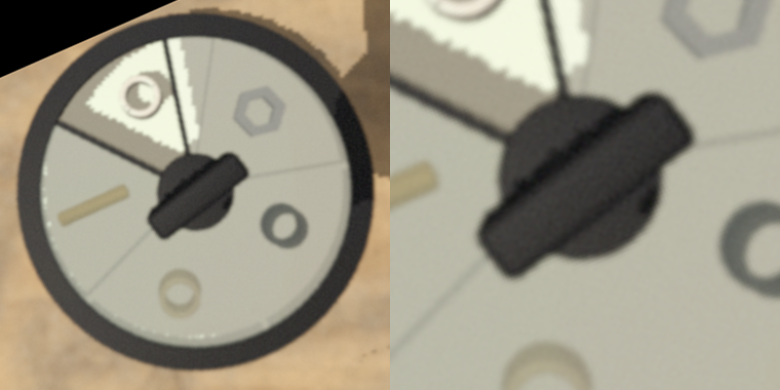

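apply_moves(
  motion=[
    [28,1,0,0,0,0,1],
    [28,1,0,0,0,-0.14,1],
    [0,0,0,0,0,-0.14,1],
    [0,0,0,0,0,-0.14,1],
    [0,0,0,0,0,-0.14,1],
    [0,0,0,0,0,-0.14,1],
    [0,0,0,0,0,-0.14,1],
    [0,0,0,0,0,-0.14,1],
    [0,0,0,0,0,-0.14,1],
    [0,0,0,0,0,-0.14,1],
  ],
)

```text
clock: 3.1
position: [516.6, 153.8, 248.5]
tool_rot: [0.0, 0.669, 0.743, -0.0]
force: [0.3, -0.3, 0.4]
gripper_width: 85.5
```

apply_moves(
  motion=[
    [0,0,0,0,0,-0.14,1],
    [0,0,0,0,0,-0.14,1],
    [0,0,0,0,0,-0.14,1],
    [0,0,0,0,0,-0.02,1],
    [0,0,40,0,0,0,1],
    [0,0,40,0,0,0,1],
    [0,0,0,0,0,0,1],
    [0,0,0,0,0,0,1],
    [0,0,0,0,0,0,1],
  ],
)

```text
clock: 4.0
position: [518.5, 155.5, 170.5]
tool_rot: [0.001, 0.493, 0.87, 0.001]
force: [-0.4, 0.5, 0.8]
gripper_width: 85.6
```

```bash
cat > st.py <<'E'
from h import *
from scipy.spatial.transform import Rotation as Ro
s=ctrl.get_state(); q=s["tool_rot"]; R=Ro.from_quat(np.r_[q[1:],q[0]]).as_matrix()
print(s["clock"],s["position"].round(1),'txyaw',np.degrees(np.arctan2(R[1,0],R[0,0])).round(2),'tz',R[:,2].round(3),'F',s["force"].round(1),s["wrist_torque"].round(2),'w',round(s["gripper_width"],1),'j',s["joint_pos"].round(2))
E
python3 -c "
import st
from h import *
grab('wrist','2'); crop('wrist','2',0,0,560,420,1.4,'w2')"
```

```text
4.0 [518.5 155.5 170.5] txyaw 120.98 tz [ 0.004  0.001 -1.   ] F [-0.4  0.5  0.8] [-0.06  0.02 -0.02] w 85.6 j [ 0.27  0.33  1.76 -0.    1.05 -0.27]
```

View pics/w2.png

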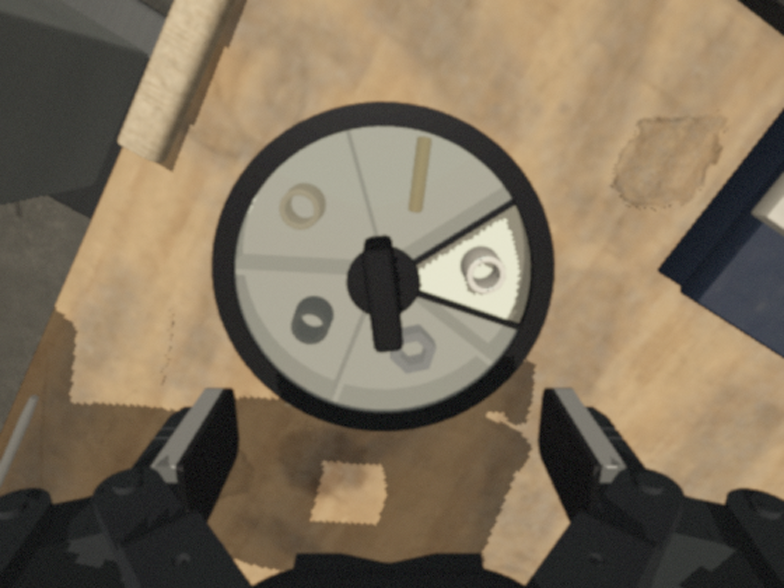

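apply_moves(
  motion=[
    [0,0,0,0,0,-0.145,1],
    [0,0,40,0,0,0,1],
    [0,0,40,0,0,0,1],
    [0,0,24,0,0,0,1],
    [0,0,0,0,0,0,1],
    [0,0,0,0,0,0,0.2],
    [0,0,0,0,0,0,0],
    [0,0,0,0,0,0,0],
    [0,0,0,0,0,0,0],
    [0,0,0,0,0,0,0],
  ],
  force=40,
)

```text
clock: 5.05
position: [516.5, 154.8, 65.1]
tool_rot: [-0.0, 0.427, 0.904, -0.001]
force: [-0.1, -3.1, 21.1]
gripper_width: 13.2
```

```bash
python3 st.py
```

```text
5.05 [516.5 154.8  65.1] txyaw 129.4 tz [-0.001 -0.002 -1.   ] F [-0.1 -3.1 21.1] [-0.   -0.4   0.09] w 13.2 j [ 0.27  0.45  1.89 -0.    0.81 -0.42]
```

apply_moves(
  motion=[
    [0,0,-1,0,0,0,0],
    [0,0,0,0,0,0.07,0],
    [0,0,0,0,0,0.12,0],
    [0,0,0,0,0,0.12,0],
    [0,0,0,0,0,0.12,0],
    [0,0,0,0,0,0.12,0],
  ],
)

```text
clock: 5.65
position: [516.2, 154.7, 65.3]
tool_rot: [-0.0, 0.659, 0.752, -0.001]
force: [-1.9, -4.0, 2.0]
gripper_width: 13.4
```

```bash
python3 -c "
import st
from h import *
grab('top','3'); crop('top','3',180,140,160,120,5,'t3')"
```

```text
5.65 [516.2 154.7  65.3] txyaw 97.6 tz [-0.002 -0.002 -1.   ] F [-1.9 -4.   2. ] [-0.42  0.24  0.1 ] w 13.4 j [ 0.27  0.45  1.89 -0.    0.81  0.14]
```

View pics/t3.png

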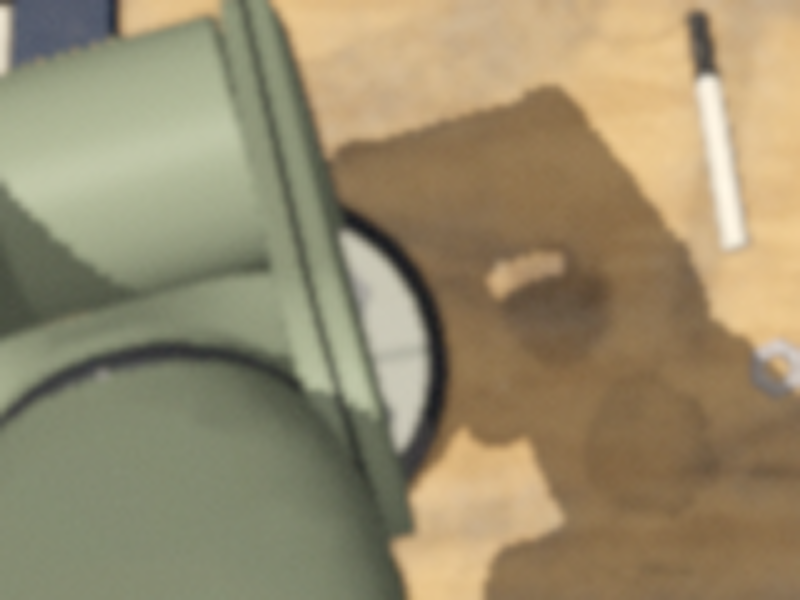

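The arm hides most of the lid in this top view; only its right edge shows, at about (262,210). The forces are small, so I'll carry on turning and check with the wrist camera.

apply_moves(
  motion=[
    [0,0,0,0,0,0.12,0],
    [0,0,0,0,0,0.12,0],
    [0,0,0,0,0,0.12,0],
    [0,0,0,0,0,0.12,0],
    [0,0,0,0,0,0.12,0],
    [0,0,0,0,0,0.12,0],
    [0,0,0,0,0,0.12,0],
    [0,0,0,0,0,0.08,0],
    [0,0,0,0,0,0,0],
    [0,0,0,0,0,0,0],
  ],
)

```text
clock: 6.7
position: [515.7, 154.9, 65.3]
tool_rot: [-0.0, 0.923, 0.385, -0.002]
force: [-3.3, -2.8, 3.1]
gripper_width: 13.2
```

```bash
python3 -c "
import st
from h import *
grab('wrist','4'); crop('wrist','4',0,0,560,420,1.4,'w4')"
```

```text
6.7 [515.7 154.9  65.3] txyaw 45.28 tz [-0.003 -0.001 -1.   ] F [-3.3 -2.8  3.1] [-0.48  0.5  -0.02] w 13.2 j [ 0.27  0.45  1.89 -0.    0.81  1.05]
```

View pics/w4.png

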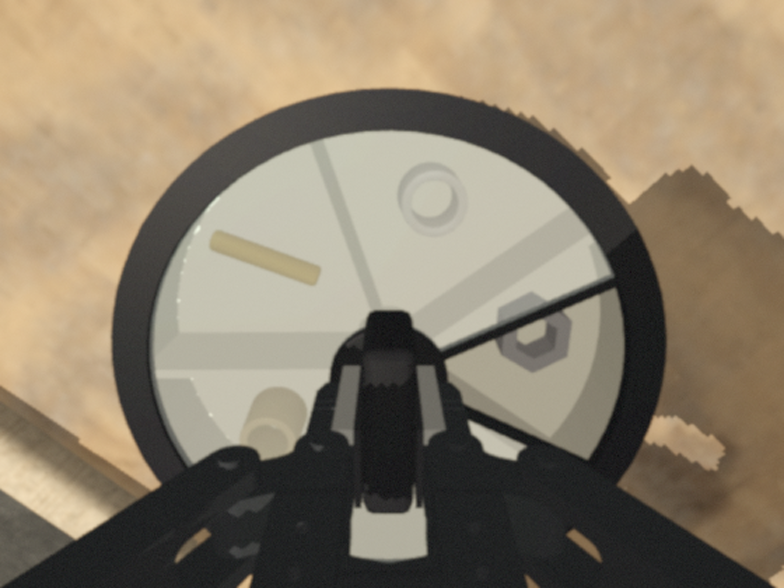

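The lid turned with the grip. The opening, with lips from (445,355) to (615,283), is now at the stored nut at (535,332). I'll release, lift and check it square from above.

apply_moves(
  motion=[
    [0,0,0,0,0,0,0.4],
    [0,0,0,0,0,0,0.5],
    [0,0,-30,0,0,0,0.5],
    [0,0,-40,0,0,0,0.5],
    [-15,0,-40,0,0,0,0.5],
    [-30,0,-40,0,0,0,0.5],
    [-15,0,-30,0,0,0,1],
    [0,0,0,0,0,0,1],
    [0,0,0,0,0,0,1],
  ],
)

```text
clock: 7.65
position: [475.2, 113.1, 246.0]
tool_rot: [0.0, 0.923, 0.384, 0.001]
force: [0.1, 0.4, -1.0]
gripper_width: 83.3
```

```bash
python3 -c "
import st
from h import *
W=grab('wrist','5'); crop('wrist','5',0,0,560,420,1.4,'w5')
from a import rect
cv2.imwrite('pics/r5.png',np.hstack([rect(W,41,516.5,154.5,95,'q',2.05),rect(W,36,516.5,154.5,95,'q',2.05)]))
"
```

```text
7.65 [475.2 113.1 246. ] txyaw 45.15 tz [ 0.003  0.001 -1.   ] F [ 0.1  0.4 -1. ] [ 0.    0.01 -0.04] w 83.3 j [0.21 0.18 1.76 0.   1.2  0.99]
[515.2990551  155.08156313  41.        ] [513.50102682 -90.90535899  13.        ]
((301.3724060058594, 301.29119873046875), 257.7020263671875) ((300.9343566894531, 300.7591857910156), (506.25347900390625, 510.7257080078125), 121.26129150390625)
centre 515.0459931690488 154.77011089873656
side rim box (8, 15, 66, 37) ((40.49245834350586, 32.789852142333984), (36.58210372924805, 66.4730453491211), 89.63385009765625)
[[279.18094247 190.55862877]
 [279.11567535 179.67780529]]
```

View pics/w5.png

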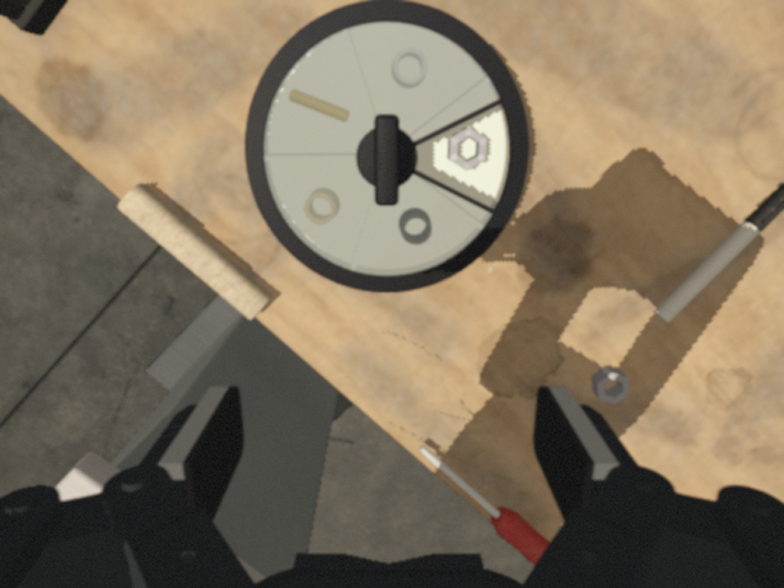

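View pics/r5.png

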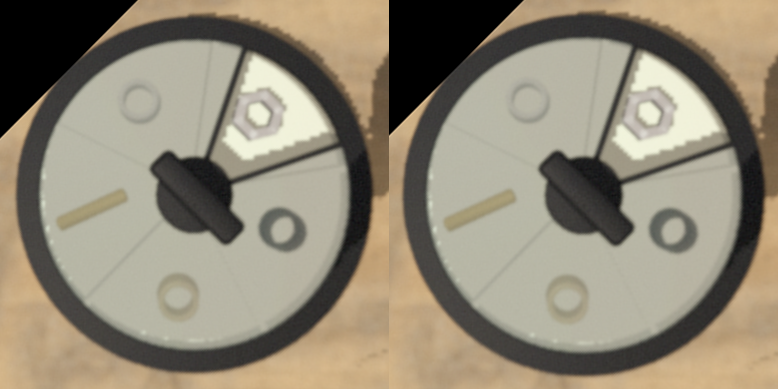

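The wrist view from above shows the stored nut at (468,148) (1.4x scale) inside the opening. The lips run (412,143)-(500,102) and (412,172)-(493,210). No divider shows inside; the faint divider lines lie outside both lips. Next I'll fit the angles and the loose nut.

```bash
python3 - <<'E' | tail -12
from h import *
from a import rect,T
W=load('wrist','5');W1=load('wrist','1')
print('stored z17',onz(W,468/1.4,148/1.4,17),onz(W1,464/1.4,121/1.4,17))
print('loose z13',onz(W,610/1.4,384/1.4,13),onz(W1,696/1.4,294/1.4,13))
print('loose tri',tri([(W,610/1.4,384/1.4),(W1,696/1.4,294/1.4)]))
print('marker ends z7',onz(W,665/1.4,312/1.4,7),onz(W1,728/1.4,205/1.4,7))
a=rect(W,13,517,-92,30,'q',6.5);b=rect(W1,13,517,-92,30,'q',6.5)
cv2.imwrite('pics/n5.png',np.hstack([a,b]))
# divider visibility: polar profile at z=36, r 35..60 about centre
for z in (36,):
  prof=[]
  for ang in np.arange(-100,20,1.0):
    r=np.linspace(45,72,28); X=np.c_[516.5+r*np.cos(np.radians(ang)),154.5+r*np.sin(np.radians(ang)),np.full(28,float(z))]
    p=proj(W,X).astype(np.float32)[None]
    prof.append(cv2.remap(cv2.cvtColor(W["img"],cv2.COLOR_RGB2GRAY),p[...,0],p[...,1],cv2.INTER_LINEAR).mean())
  print(z,[(int(a),int(v)) for a,v in zip(np.arange(-100,20),prof) if a<-64 or a>-26])
E
```

```text
[515.2990551  155.08156313  41.        ] [513.50102682 -90.90535899  13.        ]
((301.3724060058594, 301.29119873046875), 257.7020263671875) ((300.9343566894531, 300.7591857910156), (506.25347900390625, 510.7257080078125), 121.26129150390625)
centre 515.0459931690488 154.77011089873656
side rim box (8, 15, 66, 37) ((40.49245834350586, 32.789852142333984), (36.58210372924805, 66.4730453491211), 89.63385009765625)
[[279.18094247 190.55862877]
 [279.11567535 179.67780529]]
stored z17 [557.92295549 120.23543725  17.        ] [557.52418003 120.84548278  17.        ]
loose z13 [518.01196809 -86.43718958  13.        ] [518.17808147 -87.13800934  13.        ]
loose tri (array([ 517.19345861, -101.05550776,   -7.25844512]), array([0.11886485]))
marker ends z7 [583.39192417 -71.87924313   7.        ] [582.20093723 -74.54693459   7.        ]
36 [(-100, 165), (-99, 171), (-98, 175), (-97, 177), (-96, 178), (-95, 178), (-94, 178), (-93, 178), (-92, 178), (-91, 178), (-90, 178), (-89, 178), (-88, 178), (-87, 177), (-86, 178), (-85, 178), (-84, 178), (-83, 178), (-82, 178), (-81, 178), (-80, 177), (-79, 172), (-78, 169), (-77, 173), (-76, 176), (-75, 177), (-74, 174), (-73, 153), (-72, 102), (-71, 60), (-70, 84), (-69, 127), (-68, 147), (-67, 151), (-66, 152), (-65, 157), (-25, 204), (-24, 193), (-23, 174), (-22, 154), (-21, 134), (-20, 91), (-19, 59), (-18, 89), (-17, 145), (-16, 173), (-15, 179), (-14, 179), (-13, 180), (-12, 179), (-11, 179), (-10, 179), (-9, 179), (-8, 179), (-7, 175), (-6, 170), (-5, 173), (-4, 178), (-3, 179), (-2, 179), (-1, 179), (0, 179), (1, 179), (2, 179), (3, 180), (4, 180), (5, 180), (6, 180), (7, 180), (8, 180), (9, 180), (10, 180), (11, 180), (12, 180), (13, 180), (14, 180), (15, 180), (16, 180), (17, 180), (18, 180), (19, 178)]
```

View pics/n5.png

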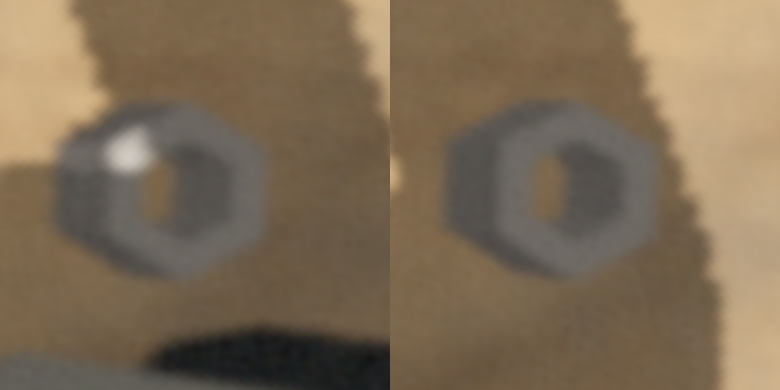

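Lips sit at -71° and -19° (mid -45°) and dividers at -78° and -6° (mid -42°). The opening is therefore about 3° (2.7 mm) off centre, within the 8 mm tolerance. The loose nut's top centre is at about (517.5,-90.5), with flats facing ±y and every 60° from there. I'll move above the nut with the jaws at -30°.

apply_moves(
  motion=[
    [-12,18,0,0,0,0,1],
    [-22,34,0,0,0,0,1],
    [-22,34,0,0,0,0,1],
    [-22,34,0,0,0,0,0.65],
    [-22,34,0,0,0,0,0.65],
    [-14,20,0,0,0,0,0.65],
    [0,0,30,0,0,-0.13,0.65],
    [0,0,40,0,0,-0.13,0.65],
    [0,0,40,0,0,0,0.65],
    [0,0,0,0,0,0,0.65],
  ],
)

```text
clock: 8.7
position: [513.5, -89.5, 128.9]
tool_rot: [-0.005, 0.866, 0.5, -0.006]
force: [-1.8, -0.1, -0.3]
gripper_width: 55.6
```

apply_moves(
  motion=[
    [0,0,0,0,0,0,0.65],
    [0,0,0,0,0,0,0.65],
  ],
)

```text
clock: 8.9
position: [519.2, -90.6, 136.7]
tool_rot: [0.001, 0.866, 0.5, 0.001]
force: [0.4, -0.6, 0.3]
gripper_width: 55.3
```

```bash
python3 -c "
import st
from h import *
W=grab('wrist','6'); crop('wrist','6',0,0,560,420,1.4,'w6')
p=ctrl.get_state()['position']; print(proj(W,[[p[0],p[1],13],[517.4,-90.5,13]])*1.4)
"
```

```text
8.9 [519.2 -90.6 136.7] txyaw 60.06 tz [ 0.003 -0.001 -1.   ] F [ 0.4 -0.6  0.3] [-0.04 -0.01  0.05] w 55.3 j [-0.19  0.34  1.84 -0.    0.96  0.33]
[[385.81311526 287.29860362]
 [382.50571221 288.73023471]]
```

View pics/w6.png

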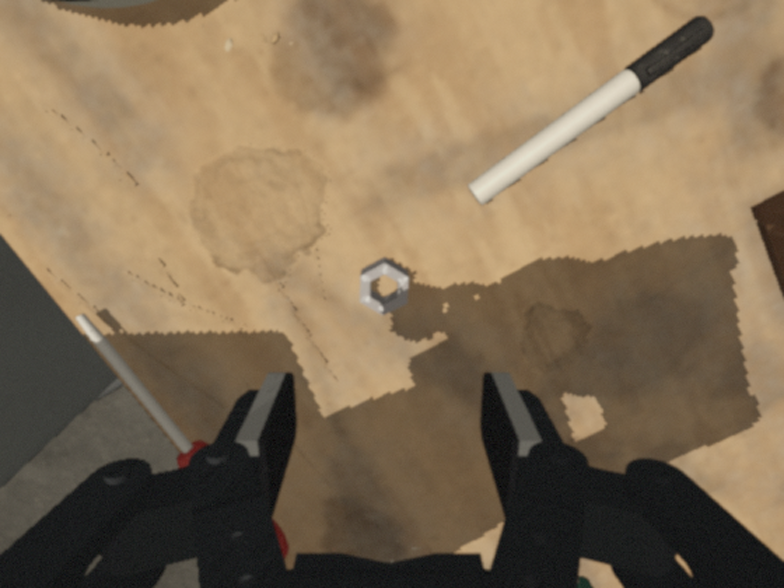

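The nut is at (385,287), exactly under the predicted TCP point (385.8,287.3), with two flats facing the pads. The marker is clear. I'll descend and grip.

apply_moves(
  motion=[
    [0,0,40,0,0,0,0.65],
    [0,0,40,0,0,0,0.65],
    [0,0,26,0,0,0,0.65],
    [0,0,9,0,0,0,0.65],
    [0,0,0,0,0,0,0.65],
    [0,0,0,0,0,0,0],
    [0,0,0,0,0,0,0],
    [0,0,0,0,0,0,0],
    [0,0,0,0,0,0,0],
  ],
  force=50,
)

```text
clock: 9.85
position: [519.0, -90.9, 22.3]
tool_rot: [0.001, 0.866, 0.5, 0.002]
force: [-0.3, -0.1, 5.9]
gripper_width: 22.4
```

```bash
python3 st.py
```

```text
9.85 [519.  -90.9  22.3] txyaw 60.03 tz [ 0.004 -0.001 -1.   ] F [-0.3 -0.1  5.9] [ 0.07  0.05 -0.01] w 22.4 j [-0.2   0.49  1.96 -0.    0.68  0.33]
```

apply_moves(
  motion=[
    [0,0,-15,0,0,0,0],
    [0,0,-40,0,0,0,0],
    [0,0,-40,0,0,0,0],
    [0,0,-10,0,0,0,0],
    [0,0,0,0,0,0,0],
    [0,0,0,0,0,0,0],
  ],
)

```text
clock: 10.45
position: [516.9, -90.5, 124.7]
tool_rot: [-0.0, 0.866, 0.5, -0.0]
force: [0.0, -0.3, -1.3]
gripper_width: 22.0
```

```bash
python3 -c "
import st
from h import *
W=grab('wrist','7'); crop('wrist','7',120,150,320,270,2.2,'w7')
grab('side','7'); crop('side','7',200,130,200,180,3.3,'s7')
"
```

```text
10.45 [516.9 -90.5 124.7] txyaw 60.03 tz [-0.001  0.    -1.   ] F [ 0.  -0.3 -1.3] [ 0.    0.05 -0.05] w 22.0 j [-0.2   0.35  1.86 -0.    0.93  0.33]
```

View pics/w7.png

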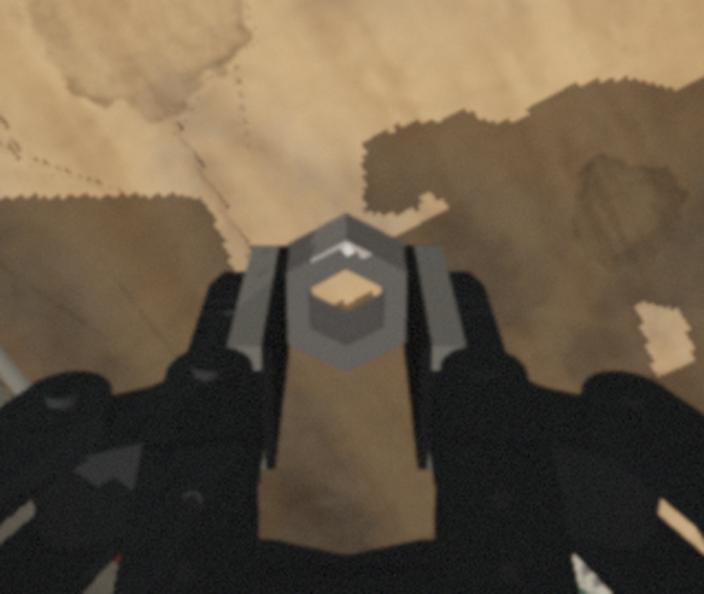

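View pics/s7.png

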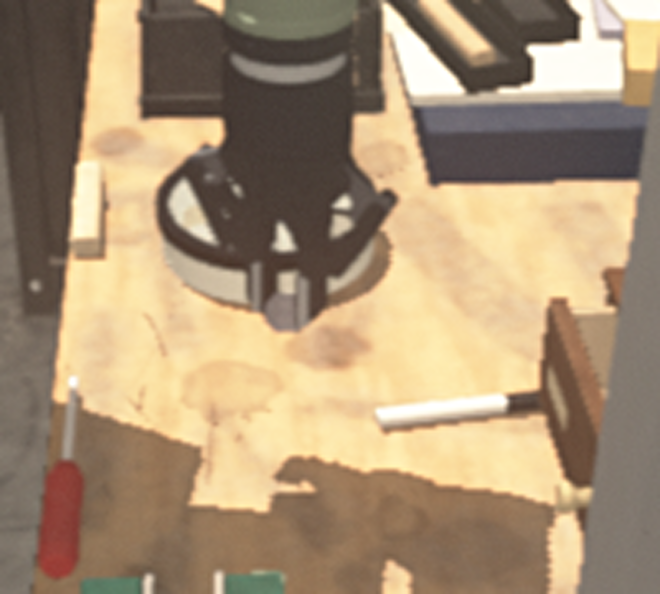

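The nut hangs level between the pads at (345,295) in the crop, and the side view shows it lifted clear of the table. I'll carry it over the opening, aiming a bit clockwise of the stored nut.

apply_moves(
  motion=[
    [20,-7,0,0,0,0,0],
    [40,-15,0,0,0,0,0],
    [40,-15,0,0,0,0,0],
    [40,-15,0,0,0,0,0],
    [32,-12,0,0,0,0,0],
    [20,-7,0,0,0,0,0],
    [0,0,0,0,0,0,0],
    [0,0,20,0,0,0,0],
    [0,0,20,0,0,0,0],
    [0,0,0,0,0,0,0],
  ],
)

```text
clock: 11.55
position: [549.2, 109.9, 81.8]
tool_rot: [-0.001, 0.866, 0.5, -0.004]
force: [-0.7, -0.1, 0.0]
gripper_width: 22.5
```

apply_moves(
  motion=[
    [0,0,0,0,0,0,0],
  ],
)

```text
clock: 11.65
position: [551.6, 110.4, 84.6]
tool_rot: [-0.0, 0.866, 0.5, -0.001]
force: [0.5, -0.7, 0.2]
gripper_width: 22.1
```

```bash
python3 -c "
import st
from h import *
W=grab('wrist','8'); crop('wrist','8',0,0,560,420,1.4,'w8')
"
```

```text
11.65 [551.6 110.4  84.6] txyaw 59.99 tz [-0.002 -0.001 -1.   ] F [ 0.5 -0.7  0.2] [ 0.06  0.   -0.02] w 22.1 j [ 0.18  0.45  1.81 -0.    0.88  0.7 ]
```

View pics/w8.png

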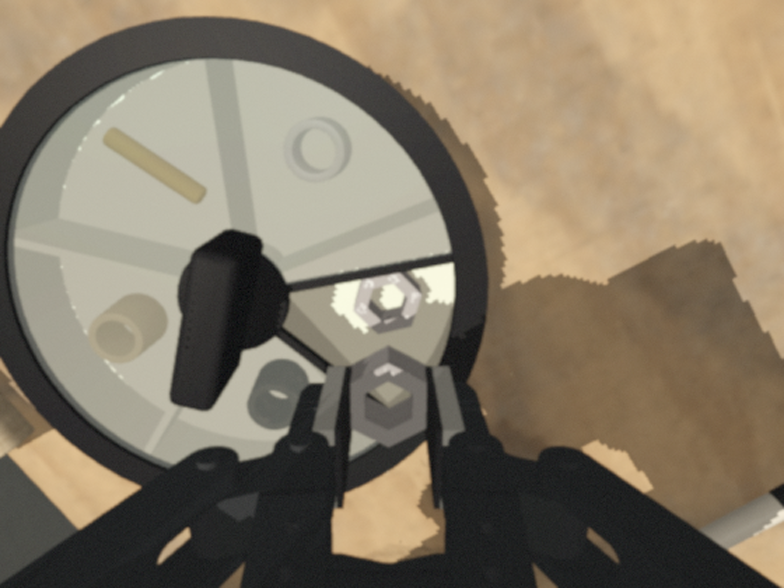

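The nut in the grip is at (390,395), the stored nut is visible at (390,298), and the lips are at (290,288)-(452,258) and (280,330)-(330,370). I'll overlay the predicted drop footprint.

```bash
python3 -c "
from h import *
W=load('wrist','8'); im=cv2.resize(W['img'][:,:,::-1],None,fx=1.4,fy=1.4)
c=np.array([516.5,154.5])
def poly(P,z,col):
    p=(proj(W,np.c_[P,np.full(len(P),float(z))])*1.4).astype(np.int32); cv2.polylines(im,[p],True,col,1)
a=np.radians(np.linspace(-71,-19,20)); u=np.c_[np.cos(a),np.sin(a)]
poly(np.r_[c+76*u,(c+19*u)[::-1]],41,(0,0,255))
h=np.radians(np.arange(0,360,60)); N=np.array([551.8,110.8])
poly(N+14*np.c_[np.cos(h),np.sin(h)],41,(0,255,0)); poly(N+14*np.c_[np.cos(h),np.sin(h)],65,(255,0,0)); poly(N+14*np.c_[np.cos(h),np.sin(h)],78,(255,0,255))
cv2.imwrite('pics/ov8.png',im)"
```

```text
(no output)
```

View pics/ov8.png

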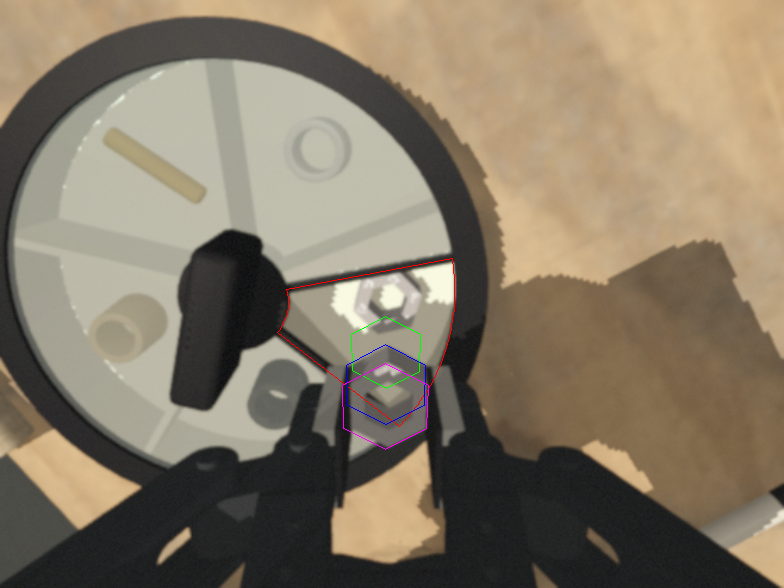

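The model outline fits the lid, and the nut's footprint (green) lies inside the opening with about 5 mm to spare. I'll lower and release.

apply_moves(
  motion=[
    [0,0,12,0,0,0,0],
    [0,0,10,0,0,0,0],
    [0,0,0,0,0,0,0],
    [0,0,0,0,0,0,0],
    [0,0,0,0,0,0,0.45],
    [0,0,0,0,0,0,0.45],
    [0,0,0,0,0,0,0.45],
    [0,0,-20,0,0,0,0.45],
    [0,0,-40,0,0,0,0.45],
    [0,0,-40,0,0,0,0.45],
  ],
)

```text
clock: 12.7
position: [551.5, 111.1, 164.1]
tool_rot: [-0.0, 0.866, 0.5, -0.001]
force: [0.3, -0.0, 0.3]
gripper_width: 38.6
```

apply_moves(
  motion=[
    [-20,0,-40,0,0,0,0.5],
    [-20,0,-40,0,0,0,0.5],
    [-10,0,0,0,0,0,0.5],
    [0,0,0,0,0,0,0.5],
    [0,0,0,0,0,0,0.5],
  ],
)

```text
clock: 13.2
position: [526.5, 68.0, 242.2]
tool_rot: [-0.001, 0.866, 0.5, -0.001]
force: [-0.2, 0.3, 0.0]
gripper_width: 42.8
```

```bash
python3 -c "
import st
from h import *
W=grab('wrist','9'); crop('wrist','9',0,0,560,420,1.4,'w9'); crop('wrist','9',200,60,200,150,4,'w9c')
grab('side','9'); 
"
```

```text
13.2 [526.5  68.  242.2] txyaw 60.01 tz [-0.002  0.    -1.   ] F [-0.2  0.3  0. ] [-0.02  0.02 -0.01] w 42.8 j [0.11 0.26 1.67 0.   1.22 0.63]
```

View pics/w9.png

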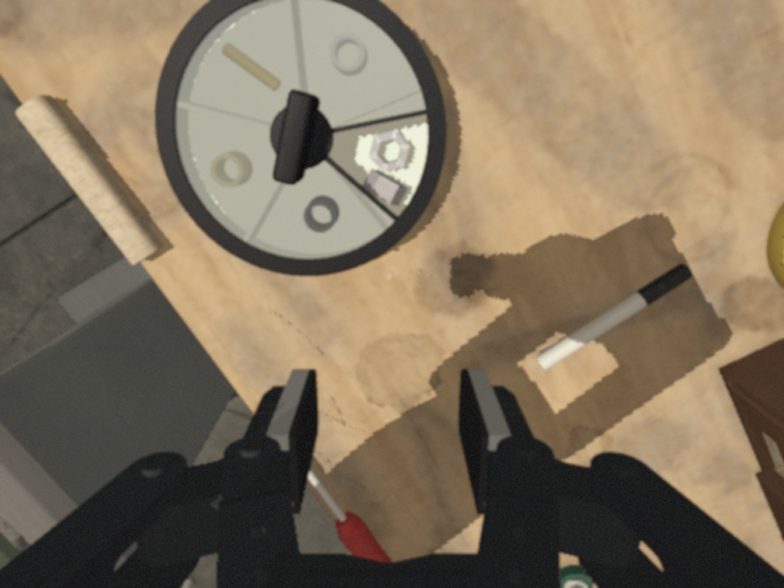

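```bash
python3 - <<'E' | tail -3
from h import *
crop('wrist','9',220,60,120,100,6,'w9c')
W=load('wrist','9')
print(onz(W,388/1.4,187/1.4,12))
prof=[]
g=cv2.cvtColor(W["img"],cv2.COLOR_RGB2GRAY)
for ang in np.arange(-100,20,1.0):
    r=np.linspace(66,74,10); X=np.c_[516.5+r*np.cos(np.radians(ang)),154.5+r*np.sin(np.radians(ang)),np.full(10,38.)]
    p=proj(W,X).astype(np.float32)[None]
    prof.append(int(cv2.remap(g,p[...,0],p[...,1],cv2.INTER_LINEAR).mean()))
print([(int(a),v) for a,v in zip(np.arange(-100,20),prof) if -85<a<-64 or 5>a>-26])
E
```

```text
[545.33818106  99.82558989  12.        ]
[(-84, 176), (-83, 177), (-82, 177), (-81, 177), (-80, 176), (-79, 171), (-78, 160), (-77, 158), (-76, 163), (-75, 172), (-74, 176), (-73, 162), (-72, 107), (-71, 57), (-70, 82), (-69, 132), (-68, 148), (-67, 147), (-66, 137), (-65, 125), (-25, 224), (-24, 191), (-23, 157), (-22, 151), (-21, 148), (-20, 118), (-19, 67), (-18, 97), (-17, 160), (-16, 176), (-15, 177), (-14, 177), (-13, 177), (-12, 177), (-11, 176), (-10, 169), (-9, 171), (-8, 177), (-7, 178), (-6, 178), (-5, 178), (-4, 178), (-3, 178), (-2, 178), (-1, 178), (0, 178), (1, 179), (2, 179), (3, 179), (4, 179)]
```

View pics/w9c.png

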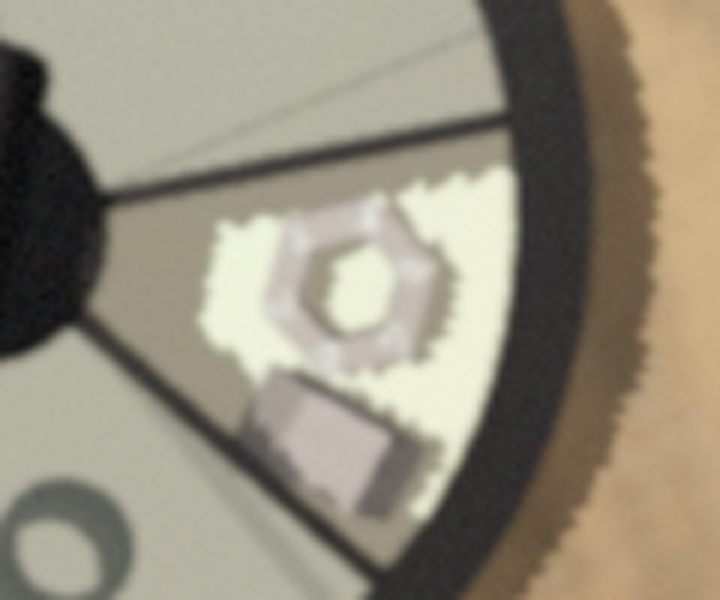

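View pics/side9.png

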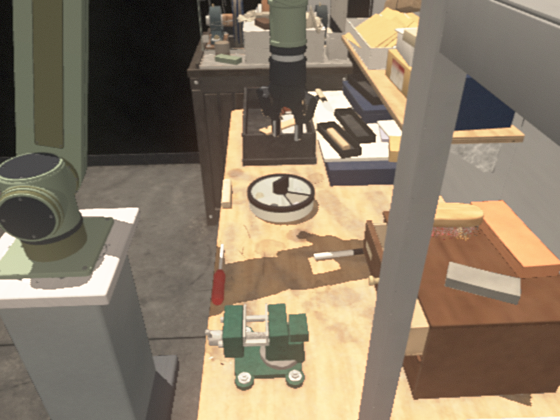

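The loose nut is in compartment 4 beside the stored nut, standing on a flat at about (277,133) in the wrist picture. That puts it about 22 mm from the compartment centre with its axis about 16 mm up. The lid is unmoved, lips still at -71° and -19°. I'll let a second pass to confirm rest, then hand in.

apply_moves(
  motion=[
    [0,0,0,0,0,0,0.5],
    [0,0,0,0,0,0,0.5],
    [0,0,0,0,0,0,0.5],
    [0,0,0,0,0,0,0.5],
    [0,0,0,0,0,0,0.5],
    [0,0,0,0,0,0,0.5],
    [0,0,0,0,0,0,0.5],
    [0,0,0,0,0,0,0.5],
  ],
)

```text
clock: 14.1
position: [527.1, 67.9, 243.4]
tool_rot: [0.0, 0.866, 0.5, 0.0]
force: [-0.5, -1.2, 0.6]
gripper_width: 42.9
```

Run:
```python
import st
from h import *
W=grab('wrist','10'); crop('wrist','10',220,60,120,100,6,'w10c')
a=load('wrist','9')["img"].astype(int); d=abs(W["img"].astype(int)-a)[60:160,220:340].max(2); print('diff',d.max(),(d>25).sum())
```

```text
14.1 [527.1  67.9 243.4] txyaw 60.03 tz [ 0. -0. -1.] F [-0.5 -1.2  0.6] [ 0.05 -0.02  0.05] w 42.9 j [ 0.11  0.25  1.67 -0.    1.22  0.63]
diff 102 1140
```

View pics/w10c.png

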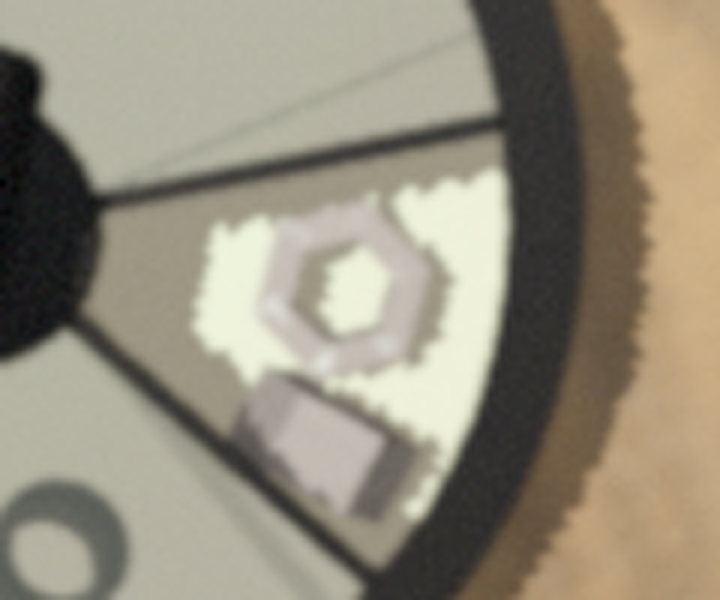

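The scene looks the same apart from a shift of about 1 px as the arm settled, so the nut at (275,133) is at rest and the lid hasn't moved. Handing in.

```bash
python3 -c "
from workcell import ctrl
print(ctrl.sign_off())"
```

```text
the job is handed in; nothing more can be done
None
```

The job is handed in: the lid's opening is over compartment 4, and the loose nut is in that compartment beside the stored one. I turned the lid about 84° clockwise by its grip bar, then dropped the nut through the opening. The clock read 14.1 s at the last check.

- **Lid:** the opening's edges are at about -71° and -19° (mid -45°) and the compartment's dividers centre at -42° to -43.5° depending on the picture. That is about 2–3° (roughly 2 mm) off centre, against 9° allowed. No divider shows in the opening.
- **Loose nut:** it came to rest standing on one of its flats beside the stored nut, not lying flat. By my estimate it is about 22 mm from the compartment centre (29 mm at most to its underside), with its underside centre 16–18 mm up, inside the 37 mm and 25 mm limits. Two pictures 0.9 s apart show it in the same place, apart from a shift of about 1 px as the arm settled.
- **Robot and bystanders:** the gripper is open and about 240 mm above the table, touching nothing. The marker, screwdriver and handle blank look unmoved in the pictures; I did not measure them.
- **What disagreed:** the top and wrist cameras differed by about 2 mm on the box and the nut, and I went with the wrist camera. Two heights triangulated from coarse pixel picks came out wrong (bar top 55 mm, loose nut -7 mm), so I took the text's heights. The nut's position at 13 mm did agree within 0.4 mm between two wrist views. There was also a brief 21 N upward force when I first gripped the bar, which eased after I raised the arm 1 mm.

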